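# Put the bench dog away in the push-to-open drawer

## Robot

A 6-joint arm with a two-finger parallel gripper is mounted at the origin on a cart in front of the work surface, level with it; the furniture and walls round the work are solid. World frame = base frame: x ahead of the robot, y to its left, z up, the work surface at z = 0. Lengths are in mm, angles in degrees, forces in N, time in s.
With the tool pointing down it reaches from about 350 to 850 mm from the base axis. Payload 8.1 kg.
Tool frame: the origin (TCP) lies at the very end of the fingers, on their centre line; the grasp point (between the pads) lies 19 mm behind it; z points along the fingers, y is the line along which they close (so a half turn about z gives the same grasp; the last joint's range is limited). The gripper opens to 85 mm and grips with 20 to 120 N. Pads are 22 mm wide; open, the fingers measure 114 mm over their backs; the gripper's body (76 mm by 85 mm) begins 54 mm behind the grasp point. The pads swing forward as they close: fully open they stand 13 mm farther back than shut.
Start: joints at [-72.273, 7.471, 85.268, -0, 87.261, -4.893], TCP at [230.794, -553.841, 231.292] pointing down, gripper open.
Joint ranges: [-169.43, 169.43], [-51.17, 129.36], [1.28, 143.12], [-76.62, 256.62], [0, 156.53], [-152.29, 152.29]. Speed limits (degrees/s): [136.94, 136.94, 159.86, 180, 180, 180].

## Interface

Orientations are given as [roll, pitch, yaw] about the fixed x, y, z axes, in that order (R = Rz(yaw) Ry(pitch) Rx(roll)).
In Python, from bench import status, viewer, job gives the robot as it stands.
- The arm moves only by the tool arm_command, never from a script. Its argument "targets" is a list that holds one entry, the list of rows, each a list of 7 numbers: the shift along the world's x, y, z in m, then the turn, a rotation vector about the world's x, y, z in rad, then the opening, from -1 (shut) to 1 (fully open). In form: [[[dx, dy, dz, rx, ry, rz, gripper], ...]]. A call has 1 to 10 rows; each row shifts and turns the commanded pose from where the row before left it; what a row does not reach is not made up. A row lasts 1/8 s, in which the tool goes at most 62.5 mm and 10.7 degrees, less where a joint would pass 70% of its speed; a pose out of reach is approached as far as the arm can. A call with a gripper value outside its range is refused whole. The fingers move at their own pace and stop on an object; "force" is the grip in N (left out, the last holds). Time passes only in rows, so rows that do not move let the fingers close. It gives the time, the measured TCP pose, the force, the opening and the grip force at its end, in the units of the state.
- status.sense(): the state, without advancing time (a new reading comes with each control period).
- viewer.snapshot(name): name is "scene" or "top" or "wrist"; returns the picture (400x640x3 uint8, red, green, blue); there is no depth.
- viewer.camera_model(name): a dict with "vertical_fov" (degrees; the focal length in pixels is half the picture's height over the tangent of half this angle, whatever the lens; pixels are square), "cx", "cy" (the principal point, pixels), "k1" (the pictures are not rectified: a ray, as slopes to the right and down, at radius r is drawn at 1 + k1 r^2 times it, then the intrinsics apply), "xyz" and "attitude" of the camera in the world. Camera axes: x right, y down, z forward; pixel columns grow to the right and rows downward; lengths in mm; the calibration is good to about 2 mm. A picture is of the moment at which its call begins: read the wrist's pose just before it. camera_model takes no time and is no camera call; for the wrist camera it gives the pose at the moment of the call.
- job.hand_in(): hands the job in; it is judged then, once.
The state is a dict: "time": time; "joint_pos": joint angles; "qd": joint speeds; "joint_efforts": joint torques, N m; "tool_pos": TCP position; "tcp_rot": TCP orientation; "ft_force": force on the tool from outside, world axes, zero at the start; "wrist_torque": the same for the moment, N m; "finger_gap": finger opening in mm; "grip_force": force on a finger pad.
Only numpy, scipy, OpenCV 4.12 (cv2) and the standard library are available. Lean on these libraries where they do the work, as an engineer would, in place of code of your own. Each camera call takes 0.05 s, during which the arm holds its last target. There are 200 camera calls.

## Task

Press the red button on top of the dark wooden box so that its hidden drawer springs out, then put the wooden bench dog away in it, lying flat on the drawer's floor. Leave the drawer open and leave the pine block where it is.

Things in the scene. Friction and masses are not known exactly. Their poses are not given: they have to be found in the camera images.
- bench_dog: Wooden bench dog lying on the bench: a square-edged stick 145 mm long (along its y axis), 50 g. The shank is 20 mm wide (x) and 18 mm high and runs from y = -46 to +72 mm; the thicker head, 26 mm wide and 25 mm high, is at y = -72 to -46 mm. Origin: middle of the length, on the underside. It lies left or right of the box.
- pine_block: Bystander: thick pale pine offcut, 48 x 110 x 36 mm (long along y), origin at the centre of its underside. Must not be moved. It lies on the other side of the box from the bench dog.
- latch_button_top (a point): Centre of the top face of the red spring push button (30 mm across, in a dark steel collar 46 mm across) on the box's top; 88 mm above the bench, 18 mm above the box's top, 6 mm above the collar; same axes as the box. It travels 6 mm straight down and needs about 5 N; after about 3 mm the drawer is released. It springs back when let go.
- drawer_in (a point): Centre of the inner floor of the drawer, moving with it; 12 mm above the bench, same axes as the box. The interior is 104 mm (x) by 202 mm (y); side and back walls stand 32 mm above this floor, the front panel 50 mm. Shut, it is inside the box; out, it is wholly uncovered and open at the top, this point 135 mm in -x of the box's centre.
- drawer (a joint): How far the drawer is out (m): 0 latched shut, 0.11 fully out. When the button is pressed a spring drives it out along -x of the box in about one second and keeps it out; keep that space clear.
- case: The fixed dark wooden box with brass corners: 170 mm deep (x), 230 mm wide (y), 70 mm high. Origin: centre of its underside on the bench; z up; its front looks along its -x axis, towards the robot. The hidden drawer is behind the pale flush front panel.

How it is judged:
By the outcome, as a careful person would: the job done as asked, in the order asked, and still so for the second after the job is handed in, with the robot touching nothing.
It also fails if it takes over 48 s, if anything falls off the work surface, if the arm or the gripper's body presses on something with over 40 N, if the wrist force passes 120 N, or if a joint passes its speed limit or range.

## Working session

There is one attempt and no reset: what is moved stays moved. The work goes in short steps, Python scripts to look and compute and a tool call to move; the robot and the scene stay as the last step left them, time stands still between calls to the robot, and variables do not carry over. Pictures are saved under pics/ and viewed, at most 10 in all, crops included, and the job is handed in when it is done.

Besides the shell and the picture viewer there is one more tool, called as name(argument=value, ...) on one line, values as JSON. arm_command: Moves the arm, as the interface text tells. Its arguments: {"type":"object","properties":{"targets":{"type":"array"},"force":{"type":"number"}},"required":["targets"]}

```bash
mkdir -p pics; ls; python3 - <<'E'
from bench import status, viewer
import cv2
s=status.sense();print(s)
for n in("scene","top"):
    print(viewer.camera_model(n)); cv2.imwrite(f"pics/{n}0.png",viewer.snapshot(n)[:,:,::-1])
E
```

```text
pics
{'time': 0.0, 'joint_pos': array([-7.22733349e+01,  7.51283233e+00,  8.53308963e+01, -1.44895023e-03,
        8.72609467e+01, -4.89316533e+00]), 'qd': array([ 0.10292466,  0.13823275, -0.04916307,  0.05127385,  0.03507309,
        0.04862111]), 'joint_efforts': array([-4.03447684e-04, -5.69404364e+01, -5.00553453e+01, -2.29592606e-04,
        1.48297870e-02, -2.14115829e-05]), 'tool_pos': array([ 230.61032766, -553.31100356,  230.25265451]), 'tcp_rot': array([-1.79895583e+02, -7.48670681e-03,  2.26198942e+01]), 'ft_force': array([0.03913476, 0.03583565, 0.02292668]), 'wrist_torque': array([-0.01893181, -0.04165016, -0.02507081]), 'grip_force': 0.0, 'finger_gap': 85.32243034000781}
{'vertical_fov': 48.56681161023357, 'cx': 326.4274726323491, 'cy': 201.82640603904562, 'k1': 0.040887639415825454, 'xyz': array([-64.07352023, 995.05385096, 670.92388118]), 'attitude': array([-116.78870356,    0.75491261, -149.64027737])}
{'vertical_fov': 48.9843358350227, 'cx': 318.78076737375045, 'cy': 206.29554578494415, 'k1': -0.04405824751577288, 'xyz': array([ 296.29315982,   16.09030373, 1223.37225859]), 'attitude': array([-1.67890688e+02, -8.74878438e-02, -9.11783861e+01])}
```

View pics/scene0.png

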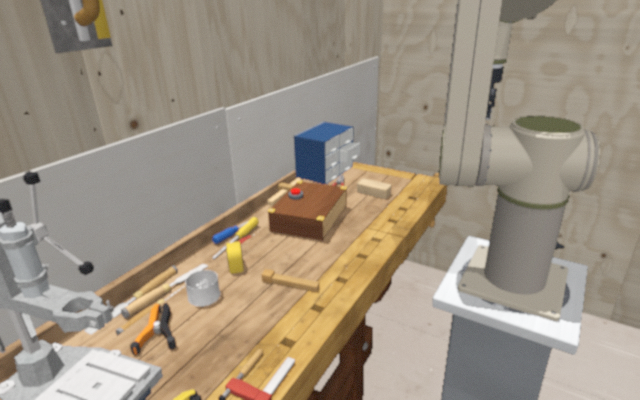

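View pics/top0.png

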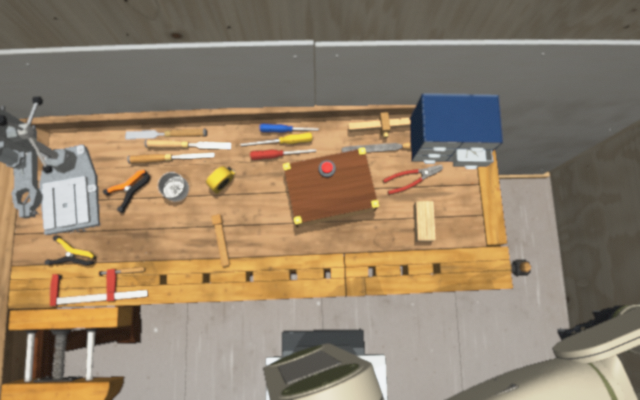

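Scene picture: the dog is at (265–318, 272–290) with its head at the left (far) end, the box at (310, 208), the button at (296, 193) and the pine block at (375, 188). Top picture: dog at (216–228, 215–265), box corners at (287,166), (362,152), (375,204), (298,220), button at (326,169), pine at (425,221). I'll measure these on enlarged crops.

```bash
cat > h.py <<'E'
import numpy as np, cv2
from scipy.spatial.transform import Rotation as R
from scipy.optimize import brentq
def ray(m,u,v):
    f=200/np.tan(np.radians(m["vertical_fov"]/2)); d=np.array([(u-m["cx"])/f,(v-m["cy"])/f]); rd=np.hypot(*d)
    r=brentq(lambda r:r*(1+m["k1"]*r*r)-rd,0,1.5) if rd>0 else 0
    d=d*(r/rd if rd>0 else 1)
    return np.array(m["xyz"]),R.from_euler("xyz",m["attitude"],degrees=True).apply([*d,1])
def plane(m,u,v,z):
    o,d=ray(m,u,v); return (o+d*(z-o[2])/d[2]).round(1)
def tri(*obs):
    A=np.zeros((3,3));b=np.zeros(3);L=[]
    for m,u,v in obs:
        o,d=ray(m,u,v);d=d/np.linalg.norm(d);P=np.eye(3)-np.outer(d,d);A+=P;b+=P@o;L.append((o,P))
    x=np.linalg.solve(A,b); return x.round(1),[round(float(np.linalg.norm(P@(x-o))),1) for o,P in L]
def proj(m,p):
    q=R.from_euler("xyz",m["attitude"],degrees=True).inv().apply(np.array(p)-m["xyz"]);f=200/np.tan(np.radians(m["vertical_fov"]/2))
    s=q[:2]/q[2]; s=s*(1+m["k1"]*(s@s)); return s*f+[m["cx"],m["cy"]]
E
python3 - <<'E'
from h import *
from bench import viewer
t=cv2.imread("pics/top0.png");s=cv2.imread("pics/scene0.png")
z=lambda i,x,y,w,h,k:cv2.resize(i[y:y+h,x:x+w],None,fx=k,fy=k,interpolation=cv2.INTER_CUBIC)
a=np.hstack([z(t,275,140,110,90,4),z(t,205,205,40,70,5)[:350].copy() if 0 else cv2.copyMakeBorder(z(t,200,200,40,75,4),0,60,0,0,0)])
b=np.hstack([z(s,255,170,110,75,4),cv2.copyMakeBorder(z(s,255,260,75,40,4)[:, :160] ,0,140,0,0,0)]) if 0 else None
cv2.imwrite("pics/c1.png",a) 
cv2.imwrite("pics/c2.png",z(s,255,170,110,130,5)[:600, :550])
T=viewer.camera_model("top");S=viewer.camera_model("scene")
print("btn",tri((T,326.5,168.5),(S,296,192.5)), plane(T,326.5,168.5,88))
for p in[(287,166),(362,152),(375,204),(298,220)]:print(plane(T,*p,70))
for p in[(217,216),(226,264)]:print(plane(T,*p,20))
print(tri((T,217,216),(S,265,274)),tri((T,226,264),(S,318,287)))
E
```

```text
btn (array([644.5, -13.8,  84. ]), [0.3, 0.3]) [643.6 -13.6  88. ]
[658.4  94.1  70. ]
[ 694.7 -113.3   70. ]
[ 546.9 -142.2   70. ]
[507.4  65.5  70. ]
[532.4 294.   20. ]
[398.3 265.8  20. ]
(array([533.3, 295.2,  14.5]), [0.2, 0.2]) (array([397.7, 267.6,   7.4]), [1.8, 1.8])
```

View pics/c1.png

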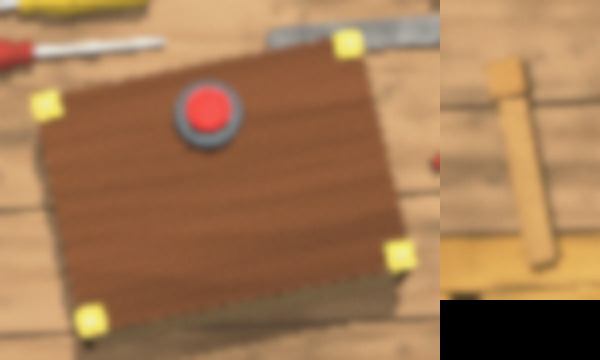

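View pics/c2.png

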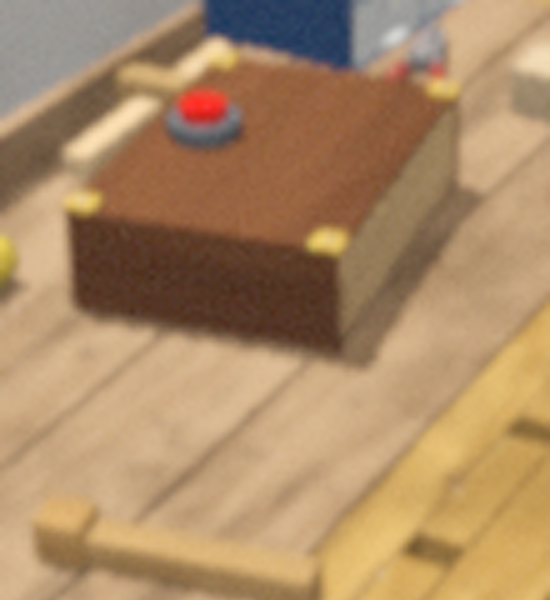

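Crops: red button top at top-pixel (327.2, 167.2) and scene-pixel (295.8, 190.6). Dog head centre is at top (217, 219) and tail end at (225.5, 267). Box yaw is about 10.5°, centre about (602, −24). I'll move towards the button, shutting the gripper on the way.

arm_command(targets=[[[0.036, 0.048, -0.005, 0, 0, 0, -1], [0.036, 0.048, -0.005, 0, 0, 0, -1], [0.036, 0.048, -0.005, 0, 0, 0, -1], [0.036, 0.048, -0.005, 0, 0, 0, -1], [0.036, 0.048, -0.005, 0, 0, 0, -1], [0.036, 0.048, -0.005, 0, 0, 0, -1], [0.036, 0.048, -0.005, 0, 0, 0, -1], [0.036, 0.048, -0.005, 0, 0, 0, -1], [0.036, 0.048, -0.005, 0, 0, 0, -1], [0.0, 0.0, 0, 0, 0, 0, -1]]])

```text
time: 1.35
tool_pos: [555.9, -117.8, 185.1]
tcp_rot: [-179.9, 0.0, 22.9]
ft_force: [-0.5, -2.4, 0.0]
finger_gap: 0.1
grip_force: 0.0
```

```bash
python3 - <<'E'
from h import *
from bench import viewer,status
T=viewer.camera_model("top");S=viewer.camera_model("scene")
print("btn",tri((T,327.25,167.25),(S,295.8,190.6)), plane(T,327.25,167.25,88))
s=status.sense();print(s["tool_pos"],s["tcp_rot"],s["joint_pos"],s["ft_force"])
m=viewer.camera_model("wrist");i=viewer.snapshot("wrist");cv2.imwrite("pics/w1.png",i[:,:,::-1])
h=cv2.cvtColor(i,cv2.COLOR_RGB2HSV);k=((h[...,0]<6)|(h[...,0]>174))&(h[...,1]>180)&(h[...,2]>140)
n,l,st,c=cv2.connectedComponentsWithStats(k.astype(np.uint8))
for j in range(1,n):
    if st[j,4]>100: print(st[j],c[j],plane(m,*c[j],88),tri((m,*c[j]),(T,327.25,167.25),(S,295.8,190.6)))
E
```

```text
btn (array([646.3, -15.8,  89.3]), [0.3, 0.3]) [647.  -15.7  88. ]
[ 555.91989386 -117.8217311   185.05477136] [-1.79888564e+02  3.61642375e-02  2.29194387e+01] [-1.71753997e+01  4.14770804e+00  9.36782096e+01  6.25219186e-02
  8.22735225e+01  4.98967373e+01] [-0.46656312 -2.41037984  0.03209685]
[217   6  42  44 865] [232.34913295  27.75491329] [645.2 -12.3  88. ] (array([645.3, -14.4,  90.7]), [1.2, 1.5, 0.7])
```

View pics/w1.png

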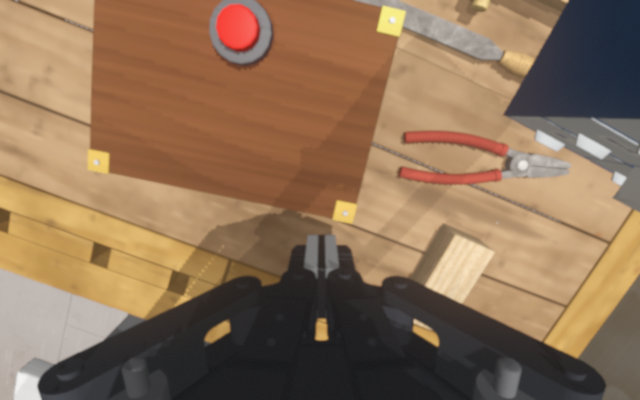

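Wrist picture: the button centre is at (238, 27), brass corners at (391, 20), (98, 161), (345, 212). The button is at about (646, −14, 89). Next I go over it.

arm_command(targets=[[[0.03, 0.035, -0.015, 0, 0, 0, -1], [0.03, 0.035, -0.02, 0, 0, 0, -1], [0.03, 0.034, -0.02, 0, 0, 0, -1], [0, 0, -0.015, 0, 0, 0, -1], [0, 0, -0.01, 0, 0, 0, -1], [0, 0, 0, 0, 0, 0, -1]]])

```text
time: 2.15
tool_pos: [643.6, -19.3, 105.5]
tcp_rot: [-180.0, 0.1, 22.5]
ft_force: [0.1, 1.3, -1.0]
finger_gap: -0.2
grip_force: 0.0
```

arm_command(targets=[[[0.002, 0.004, -0.008, 0, 0, 0, -1], [0, 0, -0.006, 0, 0, 0, -1], [0, 0, -0.004, 0, 0, 0, -1], [0, 0, -0.003, 0, 0, 0, -1], [0, 0, -0.002, 0, 0, 0, -1], [0, 0, 0, 0, 0, 0, -1]]])

```text
time: 2.9
tool_pos: [647.2, -14.1, 85.9]
tcp_rot: [179.9, -0.0, 22.6]
ft_force: [-9.5, 0.3, 17.6]
finger_gap: -0.0
grip_force: 8.9
```

```bash
python3 - <<'E'
from h import *
from bench import viewer,status
s=status.sense();print(s["tool_pos"],s["ft_force"])
i=viewer.snapshot("top");cv2.imwrite("pics/t2.png",i[:,:,::-1])
cv2.imwrite("pics/t2c.png",cv2.resize(i[120:320,200:440,::-1],None,fx=3,fy=3,interpolation=cv2.INTER_CUBIC))
a=cv2.imread("pics/top0.png");d=np.abs(i[:,:,::-1].astype(int)-a).sum(2)
print((d[225:265,300:380]>60).mean())
E
```

```text
[647.22685635 -14.07208802  85.87106466] [-9.48733627  0.29747919 17.60933883]
0.91125
```

View pics/t2c.png

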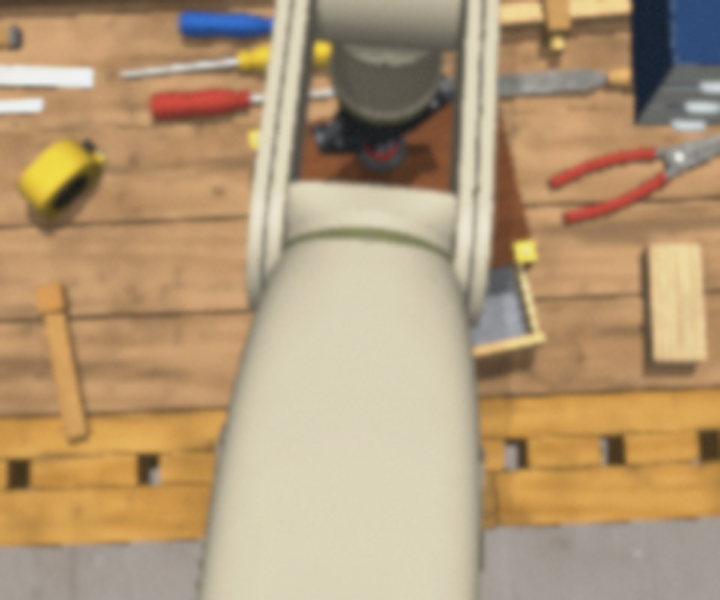

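The drawer is springing out (visible at about (505, 310) in the crop). I lift, then go to the dog for a wrist look.

arm_command(targets=[[[0, 0, 0.02, 0, 0, 0, -1], [0, 0, 0.05, 0, 0, 0, -1], [-0.038, 0.038, 0.025, 0, 0, -0.04, 1], [-0.042, 0.042, 0.01, 0, 0, -0.04, 1], [-0.042, 0.042, 0, 0, 0, -0.04, 1], [-0.042, 0.042, 0, 0, 0, -0.04, 1], [-0.042, 0.042, 0, 0, 0, -0.03, 1], [-0.042, 0.042, 0, 0, 0, 0, 1], [-0.029, 0.028, 0, 0, 0, 0, 1], [0, 0, 0, 0, 0, 0, 1]]])

```text
time: 4.2
tool_pos: [368.0, 263.9, 188.8]
tcp_rot: [-180.0, -0.0, 12.0]
ft_force: [0.3, -0.5, 0.2]
finger_gap: 85.5
grip_force: 0.0
```

```bash
python3 - <<'E'
from h import *
from bench import viewer,status
s=status.sense();print(s["tool_pos"],s["tcp_rot"],s["joint_pos"],s["ft_force"],s["finger_gap"])
print(viewer.camera_model("wrist"))
i=viewer.snapshot("wrist");cv2.imwrite("pics/w2.png",i[:,:,::-1])
i=viewer.snapshot("top");cv2.imwrite("pics/t3.png",i[:,:,::-1])
cv2.imwrite("pics/w2t3.png",np.vstack([cv2.imread("pics/w2.png")[:260],cv2.resize(i[130:250,200:440,::-1],(640,320),interpolation=cv2.INTER_CUBIC)]))
E
```

```text
[368.04940144 263.93166545 188.76658816] [-1.79952553e+02 -2.35122645e-02  1.19663683e+01] [ 2.91224392e+01 -1.46979362e+01  1.10955809e+02  3.86328506e-02
  8.37056665e+01  1.07151838e+02] [ 0.28165159 -0.47372955  0.18034056] 85.49675480551424
{'vertical_fov': 65.46675776483566, 'cx': 321.0856139448276, 'cy': 198.25471578547015, 'k1': -0.0270294314107215, 'xyz': array([431.65224618, 277.10785679, 330.8532839 ]), 'attitude': array([ 1.64730644e+02,  7.32825929e-02, -7.81211924e+01])}
```

View pics/w2t3.png

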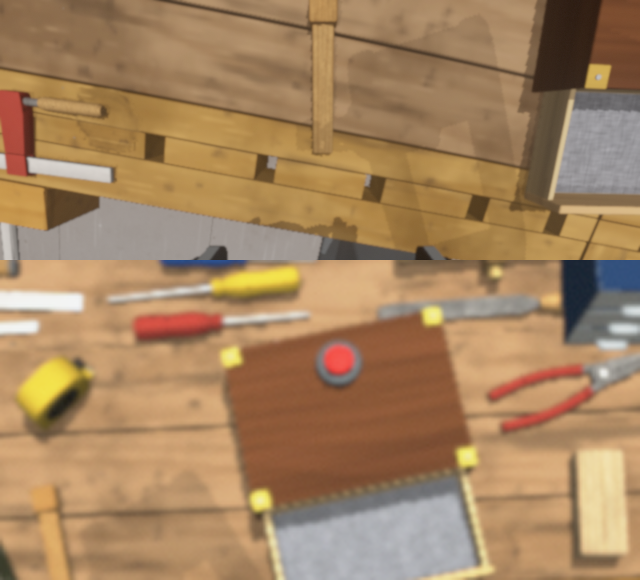

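Wrist (upper part): dog shank from the head step (323.5, 22) to the tail end (322.5, 153), edges about 313–333. Open drawer at the right. Top (lower part): drawer out with a grey floor, button sprung back, pine block untouched. Next come the dog pose and drawer corners.

```bash
python3 - <<'E'
from h import *
from bench import viewer
T=viewer.camera_model("top");S=viewer.camera_model("scene");W=viewer.camera_model("wrist")
a=plane(W,323.5,22,18);b=plane(W,322.5,153,18);d=a-b
print(a,b,np.linalg.norm(d),np.degrees(np.arctan2(d[1],d[0])),"origin",b+d*72/118)
print("tail",tri((W,322.5,153),(T,225.5,267)),tri((W,322.5,153),(S,317.5,286)))
w=cv2.imread("pics/w2.png");g=cv2.cvtColor(w,cv2.COLOR_BGR2HSV)
for r in(40,70,100,130): 
    e=np.diff(cv2.GaussianBlur(w[:,:,0],(3,3),0)[r,295:350].astype(int)); print(r,[(j+295,e[j]) for j in np.argsort(-abs(e))[:6]])
t=cv2.imread("pics/t3.png");cv2.imwrite("pics/t3d.png",cv2.resize(t[190:275,285:395],None,fx=6,fy=6,interpolation=cv2.INTER_CUBIC))
E
```

```text
[513.1 289.9  18. ] [396.3 266.4  18. ] 119.14063118852444 11.375952273047348 origin [467.56779661 280.73898305  18.        ]
tail (array([393.1, 267.8,   7.9]), [2.6, 2.6]) (array([396.2, 266.8,  10.2]), [1.1, 1.1])
40 [(np.int64(310), np.int64(-7)), (np.int64(313), np.int64(7)), (np.int64(312), np.int64(5)), (np.int64(309), np.int64(-5)), (np.int64(331), np.int64(-5)), (np.int64(335), np.int64(5))]
70 [(np.int64(313), np.int64(8)), (np.int64(312), np.int64(7)), (np.int64(309), np.int64(-6)), (np.int64(330), np.int64(-6)), (np.int64(331), np.int64(-5)), (np.int64(334), np.int64(5))]
100 [(np.int64(310), np.int64(-9)), (np.int64(313), np.int64(9)), (np.int64(309), np.int64(-8)), (np.int64(312), np.int64(6)), (np.int64(308), np.int64(-5)), (np.int64(314), np.int64(5))]
130 [(np.int64(332), np.int64(-10)), (np.int64(313), np.int64(9)), (np.int64(331), np.int64(-9)), (np.int64(312), np.int64(8)), (np.int64(314), np.int64(5)), (np.int64(333), np.int64(-5))]
```

View pics/t3d.png

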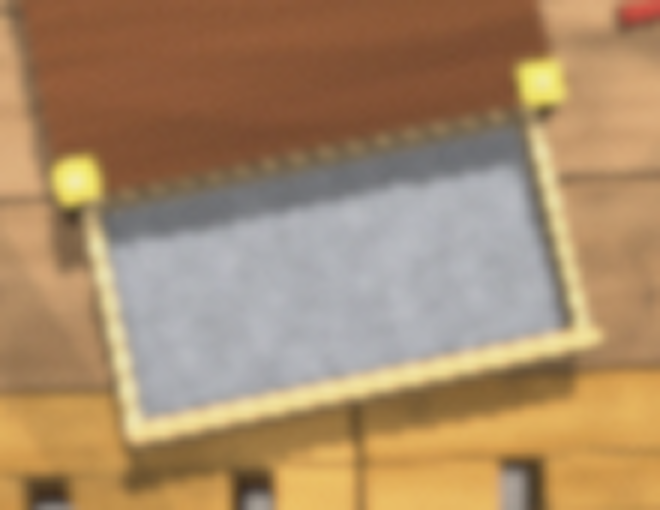

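Drawer crop: front-panel outer corners at (130, 440) and (603, 335), with the floor fully uncovered. Dog origin is about (467, 281), yaw 11.4°. Grasping now.

arm_command(targets=[[[0.04, 0.007, -0.03, 0, 0, -0.01, 1], [0.04, 0.007, -0.04, 0, 0, 0, 1], [0.019, 0.003, -0.045, 0, 0, 0, 1], [0, 0, -0.04, 0, 0, 0, 1], [0, 0, -0.02, 0, 0, 0, 1], [0, 0, -0.01, 0, 0, 0, 1], [0, 0, 0, 0, 0, 0, 1]]])

```text
time: 5.18
tool_pos: [469.1, 278.4, 3.0]
tcp_rot: [180.0, 0.0, 11.1]
ft_force: [-0.3, -0.1, 0.4]
finger_gap: 85.3
grip_force: 0.0
```

arm_command(targets=[[[0, 0, 0, 0, 0, 0, -1], [0, 0, 0, 0, 0, 0, -1], [0, 0, 0, 0, 0, 0, -1], [0, 0, 0, 0, 0, 0, -1], [0, 0, 0, 0, 0, 0, -1], [0, 0, 0, 0, 0, 0, -1]]], force=40)

```text
time: 5.92
tool_pos: [469.3, 279.5, 4.0]
tcp_rot: [-180.0, -0.1, 11.2]
ft_force: [-1.1, 0.2, 5.4]
finger_gap: 18.8
grip_force: 40.7
```

```bash
python3 - <<'E'
from h import *
from bench import viewer
T=viewer.camera_model("top")
q=lambda u,v,z:plane(T,285+u/6,190+v/6,z)
a,b=q(130,440,62),q(603,335,62);print("front",a,b,np.linalg.norm(a-b))
L,Rr=q(78,182,70),q(541,83,70);print("brass",L,Rr)
for d in(b-a,Rr-L):print(np.degrees(np.arctan2(d[0],-d[1])))
y=np.radians(10.9);ex=np.array([np.cos(y),np.sin(y),0])
print("floor corners FL,FR",q(143,415,12),q(563,322,12))
m=(L+Rr)/2;print("brassmid-> drawer_in",m-ex*(135-76)); print("from front",(a+b)/2+ex*57)
E
```

```text
front [392.4  44.3  62. ] [ 434.3 -165.9   62. ] 214.33536805669752
brass [506.5  65.5  70. ] [ 547.4 -142.7   70. ]
11.273234660702729
11.11398686192641
floor corners FL,FR [407.8  39.3  12. ] [ 446.7 -155.5   12. ]
brassmid-> drawer_in [469.01443595 -49.75663114  70.        ]
from front [469.32164662 -50.02155975  62.        ]
```

Gripped (gap 18.8). Drawer centre is (469, −50), yaw 11.2°. Lift, carry and turn +90°.

arm_command(targets=[[[0, 0, 0.02, 0, 0, 0, -1], [0, 0, 0.05, 0, 0, 0, -1], [0, 0, 0.05, 0, 0, 0, -1], [0, -0.02, 0.01, 0, 0, 0.08, -1]]])

```text
time: 6.42
tool_pos: [471.0, 260.8, 137.8]
tcp_rot: [-179.9, -0.4, 15.9]
ft_force: [0.6, -0.4, -1.1]
finger_gap: 18.6
grip_force: 40.0
```

arm_command(targets=[[[0, -0.034, 0, 0, 0, 0.165, -1], [0, -0.034, 0, 0, 0, 0.165, -1], [0, -0.034, 0, 0, 0, 0.165, -1], [0, -0.034, 0, 0, 0, 0.165, -1], [0, -0.034, 0, 0, 0, 0.166, -1], [0, -0.034, 0, 0, 0, 0.166, -1], [0, -0.034, 0, 0, 0, 0.166, -1], [0, -0.034, 0, 0, 0, 0.166, -1], [0, -0.034, 0, 0, 0, 0.166, -1], [0, 0, 0, 0, 0, 0, -1]]])

```text
time: 7.68
tool_pos: [468.5, -48.6, 133.0]
tcp_rot: [-180.0, 0.0, 101.0]
ft_force: [-0.0, -0.6, -0.3]
finger_gap: 18.8
grip_force: 39.9
```

```bash
python3 - <<'E'
from h import *
from bench import viewer,status
s=status.sense();print(s["tool_pos"],s["tcp_rot"],s["ft_force"],s["finger_gap"],s["grip_force"])
i=viewer.snapshot("wrist");cv2.imwrite("pics/w3.png",i[:,:,::-1])
E
```

```text
[468.45434116 -48.61248436 133.02739742] [-1.79965810e+02  1.61064351e-02  1.01042497e+02] [-0.01877987 -0.63628528 -0.28061577] 18.787521693853222 39.93296205997467
```

View pics/w3.png

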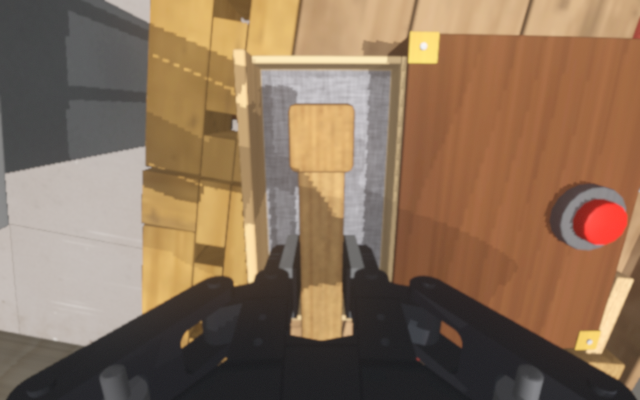

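The wrist picture shows the dog gripped level and lined up over the drawer, with its head at (321, 138) inside the walls (263–390). Lowering.

arm_command(targets=[[[0, -0.001, -0.03, 0, 0, 0, -1], [0, 0, -0.04, 0, 0, 0, -1], [0, 0, -0.025, 0, 0, 0, -1], [0, 0, -0.012, 0, 0, 0, -1], [0, 0, -0.006, 0, 0, 0, -1], [0, 0, -0.002, 0, 0, 0, -1], [0, 0, 0, 0, 0, 0, -1], [0, 0, 0, 0, 0, 0, -1]]])

```text
time: 8.72
tool_pos: [469.5, -48.0, 19.1]
tcp_rot: [179.9, 0.0, 101.1]
ft_force: [-1.0, -0.2, -1.1]
finger_gap: 19.0
grip_force: 39.9
```

arm_command(targets=[[[0, 0, -0.001, 0, 0, 0, -1], [0, 0, -0.001, 0, 0, 0, -1], [0, 0, -0.001, 0, 0, 0, -1], [0, 0, 0, 0, 0, 0, -1]]])

```text
time: 9.22
tool_pos: [469.4, -47.8, 16.0]
tcp_rot: [179.9, 0.0, 101.1]
ft_force: [-1.9, 2.8, 6.2]
finger_gap: 18.8
grip_force: 40.8
```

Contact with the drawer floor. Opening partway, then lifting out.

arm_command(targets=[[[0, 0, 0, 0, 0, 0, -0.1], [0, 0, 0, 0, 0, 0, -0.1], [0, 0, 0, 0, 0, 0, -0.1], [0, 0, 0.01, 0, 0, 0, -0.1], [0, 0, 0.03, 0, 0, 0, -0.1], [0, 0, 0.05, 0, 0, 0, -0.1], [0, 0, 0.05, 0, 0, 0, -0.1], [0, 0.02, 0.05, 0, 0, 0, -0.1], [0, 0.06, 0.0, 0, 0, 0, -0.1], [0, 0.06, 0, 0, 0, 0, -0.1]]])

```text
time: 10.48
tool_pos: [469.5, 93.4, 207.4]
tcp_rot: [179.8, 0.0, 101.0]
ft_force: [0.0, -0.4, 0.1]
finger_gap: 38.9
grip_force: 0.0
```

arm_command(targets=[[[0, 0.06, 0, 0, 0, 0, -0.1], [0, 0.06, 0, 0, 0, 0, -0.1], [0, 0.06, 0, 0, 0, 0, -0.1], [-0.03, 0.05, 0, 0, 0, 0, -0.1], [0, 0, 0, 0, 0, 0, -0.1], [0, 0, 0, 0, 0, 0, -0.1]]])

```text
time: 11.22
tool_pos: [438.8, 322.1, 205.8]
tcp_rot: [180.0, 0.0, 101.2]
ft_force: [0.4, -0.5, -0.1]
finger_gap: 38.5
grip_force: 0.0
```

```bash
python3 - <<'E'
from h import *
from bench import viewer
t=viewer.snapshot("top")[130:280,270:450,::-1];s=viewer.snapshot("scene")[160:310,250:430,::-1]
cv2.imwrite("pics/end.png",cv2.resize(np.hstack([t,s]),(780,325),interpolation=cv2.INTER_CUBIC))
E
```

```text
(no output)
```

View pics/end.png

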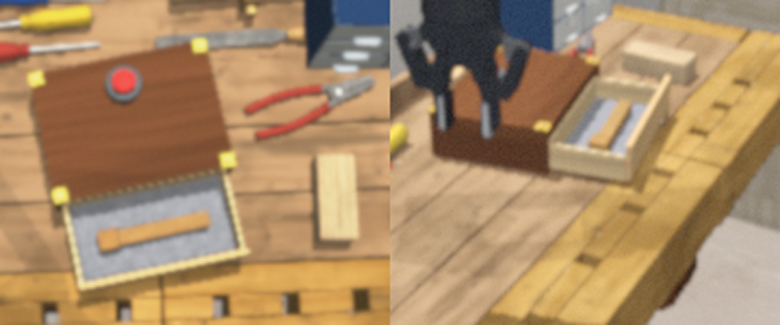

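Both views show the dog lying flat in the middle of the open drawer at about (153, 232) in the left half, the pine block in place and the arm clear.

```bash
python3 -c "from bench import job; print(job.hand_in())"
```

```text
the job is handed in; nothing more can be done
None
```

I pressed the button, the drawer sprang out and was left open, the bench dog lies flat on its floor, the pine block wasn't moved, and I handed the job in at about 11 s.

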